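Let the purple spools out of the feeder

ROBOT

A 7-joint arm with a two-finger parallel gripper is mounted at the origin on the work surface. World frame = base frame: x ahead of the robot, y to its left, z up, the work surface at z = 0. Lengths are in m, angles in degrees, forces in N, time in s.
With the tool pointing down it reaches from about 0.425 to 0.825 m from the base axis. Payload 3.6 kg.
Tool frame: the origin (TCP) lies between the finger pads; the fingertips stand 19 mm ahead of it and the grasp point (between the pads) is the TCP; z points along the fingers, x is the direction in which the jaws open and shut, and the axes are right-handed (so a half turn about z gives the same grasp; the last joint's range is limited). The gripper opens to 93 mm and grips with 3 to 60 N. Pads are 15 mm wide; open, the fingers measure 128 mm over their backs; the gripper's body (75 mm by 188 mm) begins 65 mm behind the grasp point.
Start: joints at [-67.695, 35.231, -0.722, 81.555, 0.464, 63.22, -2.315], TCP at [0.263, 0.595, 0.238] pointing down, gripper open.
Joint ranges: [-178.69, 178.69], [-17.37, 117.87], [-77.05, 75.6], [15.02, 138.74], [-78.02, 258.01], [0.78, 113.62], [-162.83, 162.83]. Speed limits (degrees/s): [159.86, 159.86, 180, 180, 180, 180, 180].

INTERFACE

Orientations are given as a 3x3 rotation matrix whose columns are the frame's x, y, z axes.
In Python, from cell import ctrl gives the robot as it stands.
- The arm moves only by the tool move_arm, never from a script. Its argument "motion" is a list that holds one entry, the list of rows, each a list of 7 numbers: the closure, from 0 (fully open) to 1 (shut), then the shift along the world's x, y, z in cm, then the turn, a rotation vector about the world's x, y, z in rad. A call has 1 to 20 rows; each row is the pose to reach, as a shift and turn from the pose measured when the call began; what a row does not reach only later rows make up. A row lasts 1/10 s, in which the tool goes at most 50 mm and 8.59 degrees, less where a joint would pass 70% of its speed; a pose out of reach is approached as far as the arm can. A call with a gripper value outside its range is refused whole. The fingers move at their own pace and stop on an object; "newtons" is the grip in N (left out, the last holds). Time passes only in rows, so rows that repeat a pose let the fingers close. It gives the time, the measured TCP pose, the force and the opening at its end, in the units of the state.
- ctrl.get_state(): the state, without advancing time (a new reading comes with each control period).
- ctrl.read_camera(name): name is "scene" or "side" or "wrist"; returns (picture, depth): 480x640x3 uint8, blue, green, red; 480x640 float32, m along the optical axis (not along the pixel's ray), 0 where there is no reading.
- ctrl.camera_info(name): a dict with "fx", "fy", "cx", "cy" (pixels), "dist" ([k1, k2, p1, p2, k3] as OpenCV has them; the pictures are not rectified), "world_to_cam" (4x4, takes a point from world to camera coordinates); the wrist camera has in their place "T_tool_cam" (4x4, takes a point from camera to tool coordinates, whose origin is the TCP and whose axes are the tool frame's). Camera axes: x right, y down, z forward; pixel columns grow to the right and rows downward; lengths in m; the calibration is good to about 2 mm. A picture is of the moment at which its call begins: read the wrist's pose just before it. camera_info takes no time and is no camera call.
- ctrl.finish_job(): hands the job in, once; it reports no verdict.
The state is a dict: "time": time; "joint_positions": joint angles; "qvel": joint speeds; "joint_efforts": joint torques, N m; "tool_pos": TCP position; "ee_rot": TCP orientation; "wrist_force": force on the tool from outside, world axes, zero at the start; "moment": the same for the moment, N m; "width": finger opening in m.
Only numpy, scipy, OpenCV 4.12 (cv2) and the standard library are available. Lean on these libraries where they do the work, as an engineer would, in place of code of your own. Each camera call takes 0.05 s, during which the arm holds its last target.

TASK

Find the feeder that holds the two purple thread spools and press down the orange pad of its rocking lever, so that the red gate at the other end lifts; keep it down until both purple spools have rolled into the white tray at the foot of the chute, then let the lever come back up so that the gate is shut again. Do not touch or pick up any spool, do not touch the gates, do not work the lever of the yellow feeder, and leave the other things on the bench where they are.

Things in the scene. Friction and masses are not known exactly. Their poses are not given: they have to be found in the camera images.
- feeder_purple: Fixed feeder with the purple spools (the two feeders look alike). Open-topped aluminium chute along its y, 33 mm wide inside, slopes down 10 degrees from y=+82 mm past the gate (y=0) to a white tray section, y=-50 to -134 mm, with an end stop. Origin: on the bench below the gate; x points from the lever's pad to the chute, z up. At the gate the chute floor is 42, its walls 66 mm high.
- lever_purple (a joint): Angle (rad) of the purple feeder's rocking lever: steel bar along the feeder's x, pivot at x=-110 mm, 98 mm high, orange pad at x=-220, red gate blade at x=0. 0 = shut; grows as the pad is pressed; stop at 0.38 (pad 41 mm down). Spools pass under the gate above 0.24 (pad 26 mm down). A spring shuts it: 2 N at the pad when shut, 4 N fully down.
- pad_purple (a point): Middle of the top face of the orange pad (42 x 44 mm) on the lever of the purple feeder, to be pressed straight down; 111 mm above the bench with the gate shut; moves and tilts with the lever. Axes as the feeder's when the gate is shut.
- gate_purple (a point): Red gate blade, 28 mm wide, 43 mm high, 4 mm thick, fixed to the far end of the purple feeder's lever; this point: middle of its lower edge, 9 mm above the chute floor when shut.
- purple_1: Loose wooden spool wound with purple thread, 30 mm diameter, 29 mm long, lying across the chute, first, against the gate; origin: its centre; its x axis is its own axis, it turns about it as it rolls. Resting in the tray its centre is about -119 mm along the feeder's y.
- purple_2: Loose wooden spool wound with purple thread, 30 mm diameter, 29 mm long, lying across the chute, second, behind the first; origin: its centre; its x axis is its own axis, it turns about it as it rolls. Resting in the tray its centre is about -90 mm along the feeder's y.
- feeder_yellow: Fixed feeder with the yellow spools (the two feeders look alike). Open-topped aluminium chute along its y, 33 mm wide inside, slopes down 10 degrees from y=+82 mm past the gate (y=0) to a white tray section, y=-50 to -134 mm, with an end stop. Origin: on the bench below the gate; x points from the lever's pad to the chute, z up. At the gate the chute floor is 42, its walls 66 mm high.
- lever_yellow (a joint): Angle (rad) of the yellow feeder's rocking lever: steel bar along the feeder's x, pivot at x=-110 mm, 98 mm high, orange pad at x=-220, red gate blade at x=0. 0 = shut; grows as the pad is pressed; stop at 0.38 (pad 41 mm down). Spools pass under the gate above 0.24 (pad 26 mm down). A spring shuts it: 2 N at the pad when shut, 4 N fully down.
- pad_yellow (a point): Middle of the top face of the orange pad (42 x 44 mm) on the lever of the yellow feeder, to be pressed straight down; 111 mm above the bench with the gate shut; moves and tilts with the lever. Axes as the feeder's when the gate is shut.
- gate_yellow (a point): Red gate blade, 28 mm wide, 43 mm high, 4 mm thick, fixed to the far end of the yellow feeder's lever; this point: middle of its lower edge, 9 mm above the chute floor when shut.
- yellow_1: Loose wooden spool wound with yellow thread, 30 mm diameter, 29 mm long, lying across the chute, first, against the gate; origin: its centre; its x axis is its own axis, it turns about it as it rolls. Resting in the tray its centre is about -119 mm along the feeder's y.
- yellow_2: Loose wooden spool wound with yellow thread, 30 mm diameter, 29 mm long, lying across the chute, second, behind the first; origin: its centre; its x axis is its own axis, it turns about it as it rolls. Resting in the tray its centre is about -90 mm along the feeder's y.
- green_spool: Bystander: loose spool of green thread standing upright between the levers, 30 mm diameter, 29 mm high; origin: centre of its underside.
- needle_case: Bystander: loose flat black needle case, 55 x 90 x 14 mm, brass needles on top; origin: centre of its underside.
- rivet_jar: Bystander: loose round jar full of brass rivets, black cap, 56 mm diameter, 75 mm high; origin: centre of its underside.
- brush: Bystander: loose glue brush lying on the bench, about 0.2 m long; origin: centre of its underside.
Mind the look-alikes: they are no part of the job. Leave any black or pink look-alike of the yellow_1 alone.

How it is judged:
By the outcome, as a careful person would: the job done as asked, in the order asked, and still so for the second after the job is handed in, with the robot touching nothing.
It also fails if it takes over 34 s, if anything falls off the work surface, if the arm or the gripper's body presses on something with over 40 N, if the wrist force passes 120 N, or if a joint passes its speed limit or range.

## Working session

There is one attempt and no reset: what is moved stays moved. The work goes in short steps, Python scripts to look and compute and a tool call to move; the robot and the scene stay as the last step left them, time stands still between calls to the robot, and variables do not carry over. Pictures are saved under pics/ and viewed, and the job is handed in when it is done.

Besides the shell and the picture viewer there is one more tool, called after ">>>" in YAML: its name, and indented under it one key for each argument. move_arm: Moves the arm, as the interface text tells. Its arguments: {"type":"object","properties":{"motion":{"type":"array","items":{"type":"array","items":{"type":"array","items":{"type":"number"}}}},"newtons":{"type":"number"}},"required":["motion"]}

```bash
mkdir -p pics; ls; cat > h.py <<'E'
import numpy as np, cv2
from cell import ctrl
E
python3 - <<'E'
from h import *
for n in ["scene","side"]:
    p,d=ctrl.read_camera(n); cv2.imwrite(f"pics/{n}0.png",p); np.save(f"pics/{n}0.npy",d)
    print(n,ctrl.camera_info(n))
s=ctrl.get_state(); print({k:np.round(v,3).tolist() for k,v in s.items()})
E
```

```text
pics
scene {'fx': 520.637408576245, 'fy': 520.637408576245, 'cx': 318.1910065113944, 'cy': 241.12773084049, 'dist': array([0.04762915, 0.        , 0.        , 0.        , 0.        ]), 'world_to_cam': array([[ 0.23367247,  0.97216345, -0.01718706, -0.1362682 ],
       [ 0.74783631, -0.19099316, -0.63581638, -0.37935912],
       [-0.62140006,  0.13571967, -0.77164897,  1.55198643],
       [ 0.        ,  0.        ,  0.        ,  1.        ]])}
side {'fx': 484.7602187311367, 'fy': 484.7602187311367, 'cx': 319.63646704929835, 'cy': 239.92488923643424, 'dist': array([0.02411577, 0.        , 0.        , 0.        , 0.        ]), 'world_to_cam': array([[-0.74237941, -0.66982926, -0.01419749,  0.44069848],
       [-0.50298957,  0.5712171 , -0.64862355,  0.36064561],
       [ 0.44257689, -0.47438358, -0.76097695,  1.12127427],
       [ 0.        ,  0.        ,  0.        ,  1.        ]])}
{'time': 0.1, 'joint_positions': [-67.695, 35.286, -0.722, 81.631, 0.464, 63.221, -2.315], 'qvel': [0.083, -0.053, -0.042, -0.238, 0.026, 0.024, -0.094], 'joint_efforts': [0.002, -46.005, 0.21, -16.625, -0.061, 0.017, 0.0], 'tool_pos': [0.262, 0.594, 0.237], 'ee_rot': [[0.404, 0.915, -0.001], [0.915, -0.404, -0.002], [-0.002, 0.0, -1.0]], 'wrist_force': [-0.299, -0.479, 0.068], 'moment': [-0.049, -0.034, -0.043], 'width': 0.093}
```

View pics/scene0.png

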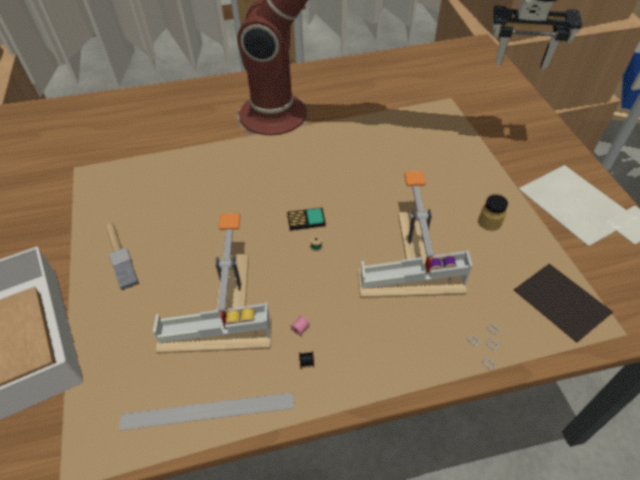

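View pics/side0.png

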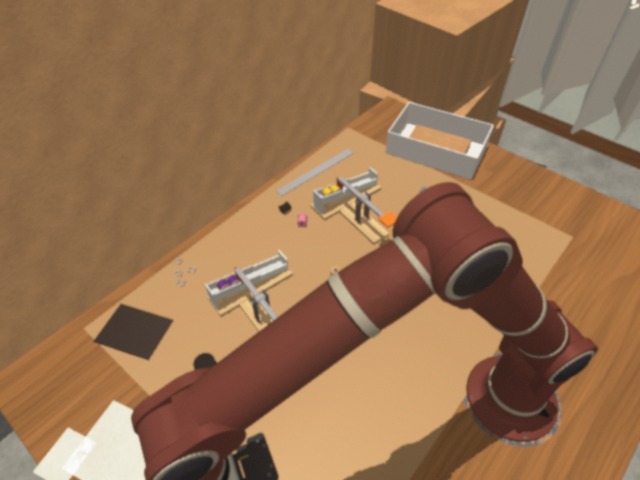

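The scene view shows two candidate feeders. The right one has purple spools at about (442,263) and its pad at (415,178). The left one has yellow spools at about (240,315) and its pad at (229,221). The right one fits the task. The side view hides the purple pad behind the arm. I'll confirm with an enlarged crop and measure.

```bash
cat > h.py <<'E'
import numpy as np, cv2
from cell import ctrl
def ray(ci,uv,T_wc=None):
    K=np.array([[ci["fx"],0,ci["cx"]],[0,ci["fy"],ci["cy"]],[0,0,1]])
    n=cv2.undistortPoints(np.array([[uv]],float),K,ci["dist"])[0,0]
    T=np.linalg.inv(ci["world_to_cam"]) if T_wc is None else T_wc
    return T[:3,3],T[:3,:3]@np.array([n[0],n[1],1.])
def onz(o,r,z): return o+r*(z-o[2])/r[2]
def blobs(p,lo,hi,amin=15):
    m=cv2.inRange(cv2.cvtColor(p,cv2.COLOR_BGR2HSV),lo,hi)
    n,l,st,c=cv2.connectedComponentsWithStats(m)
    return [(c[i],st[i],l==i) for i in range(1,n) if st[i,4]>=amin]
E
python3 - <<'E'
from h import *
p=cv2.imread("pics/scene0.png");d=np.load("pics/scene0.npy");ci=ctrl.camera_info("scene")
cv2.imwrite("pics/crop0.png",cv2.resize(p[150:310,340:520],None,fx=4,fy=3.7,interpolation=cv2.INTER_CUBIC))
for nm,lo,hi,z in [("orange",(3,180,150),(14,255,255),.111),("purple",(130,80,30),(160,255,255),.06),("red",(0,150,60),(3,255,255),.07)]:
    for c,st,m in blobs(p,lo,hi):
        o,r=ray(ci,c); dd=np.median(d[m])
        print(nm,c.round(1),st,onz(o,r,z).round(4),"depth:",(o+r*dd).round(4))
E
```

```text
purple [448.6 260.3] [443 257  12   8  78] [0.6809 0.2648 0.06  ] depth: [0.6909 0.2579 0.0749]
purple [435.4 262.2] [431 259  10   8  64] [0.6789 0.2359 0.06  ] depth: [0.6864 0.2311 0.0711]
red [222.8 315.2] [221 313   4   7  16] [ 0.7056 -0.2218  0.07  ] depth: [ 0.7125 -0.221   0.0806]
```

View pics/crop0.png

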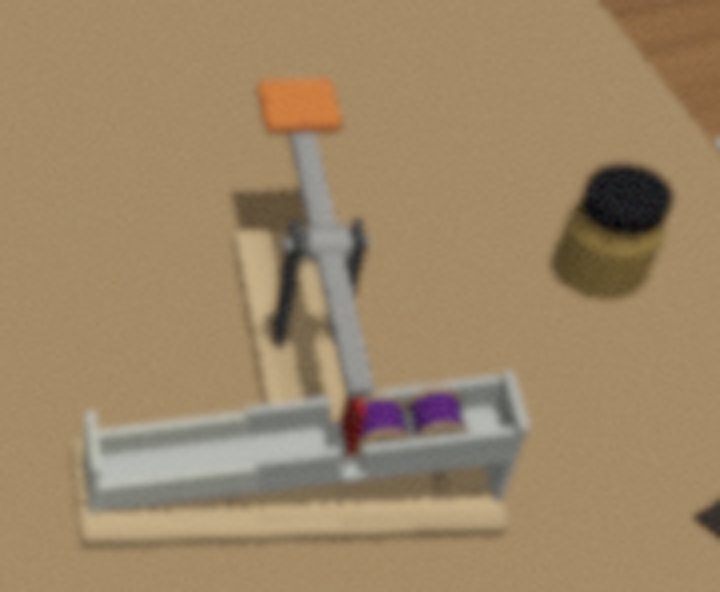

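The crop confirms it: this chute holds the two purple spools (crop 383,418 and 437,410) behind the red gate (355,425). Its orange pad is at crop (300,105). Next I'll locate the pad, with a wider colour threshold.

```bash
python3 - <<'E'
from h import *
p=cv2.imread("pics/scene0.png");d=np.load("pics/scene0.npy");ci=ctrl.camera_info("scene")
print(cv2.cvtColor(p,cv2.COLOR_BGR2HSV)[178,415])
for nm,lo,hi,z in [("orange",(3,175,120),(15,255,255),.111),("red",(170,150,40),(180,255,255),.07),("red",(0,150,40),(6,255,255),.07)]:
    for c,st,m in blobs(p,lo,hi,8):
        if c[1]<120: continue
        o,r=ray(ci,c); dd=np.median(d[m])
        print(nm,c.round(1),st,onz(o,r,z).round(4),"depth:",(o+r*dd).round(4))
        if nm=="orange":
            ct=cv2.findContours(m.astype(np.uint8),0,1)[0][0]
            print([onz(*ray(ci,q),z).round(3).tolist() for q in cv2.boxPoints(cv2.minAreaRect(ct))])
E
```

```text
[ 13 172 205]
orange [232.9 218. ] [231 216   5   5  10] [ 0.4913 -0.1675  0.111 ] depth: [ 0.4889 -0.1676  0.1084]
[[0.487, -0.171, 0.111], [0.486, -0.163, 0.111], [0.496, -0.162, 0.111], [0.498, -0.17, 0.111]]
red [429.2 263.2] [428 259   3   9  13] [0.6847 0.2179 0.07  ] depth: [0.696  0.2109 0.0868]
red [427.5 263.5] [426 258   4  13  25] [0.6846 0.2143 0.07  ] depth: [0.6868 0.2129 0.0733]
red [223.1 316.1] [221 313   4   9  22] [ 0.7077 -0.2214  0.07  ] depth: [ 0.7128 -0.2208  0.0778]
```

```bash
python3 - <<'E'
from h import *
p=cv2.imread("pics/scene0.png");d=np.load("pics/scene0.npy");ci=ctrl.camera_info("scene")
for c,st,m in blobs(p,(5,150,140),(17,255,255),60):
        if c[1]<120 or c[1]>300: continue
        o,r=ray(ci,c); dd=np.median(d[m])
        print(c.round(1),st,onz(o,r,.111).round(4),"depth:",(o+r*dd).round(4))
print(ctrl.camera_info("wrist"))
E
```

```text
[414.4 178.1] [405 172  20  14 240] [0.4724 0.2576 0.111 ] depth: [0.4717 0.258  0.1103]
[229.1 220.9] [219 214  21  15 284] [ 0.4977 -0.1767  0.111 ] depth: [ 0.4954 -0.1768  0.1086]
{'fx': 404.2590215579391, 'fy': 404.2590215579391, 'cx': 323.54056698136, 'cy': 242.8844000998963, 'dist': array([-0.04756682,  0.        ,  0.        ,  0.        ,  0.        ]), 'T_tool_cam': array([[ 9.99999720e-01,  3.23541115e-04,  6.75366903e-04,
         1.02746524e-04],
       [-4.78249343e-04,  9.69903066e-01,  2.43490891e-01,
        -6.58473653e-02],
       [-5.76261115e-04, -2.43491146e-01,  9.69902949e-01,
        -1.48609015e-01],
       [ 0.00000000e+00,  0.00000000e+00,  0.00000000e+00,
         1.00000000e+00]])}
```

Pad is near (0.472, 0.257) at z about 0.11, by both plane and depth. The gate is near (0.686, 0.213), so the feeder's x axis is yawed about -12°. I'll move above the pad with the fingers closing and the jaw axis turned along the feeder's y, then look with the wrist camera.

>>> move_arm:
  motion:
    - [[1,2.5,-4,0,0,0,0.03],[1,5,-8.2,0,0,0,0.06],[1,7.5,-12.4,0,0,0,0.1],[1,10,-16.6,0,0,0,0.13],[1,12.5,-20.8,0,0,0,0.16],[1,15,-25,0,0,0,0.2],[1,17.5,-29.2,0,0,0,0.21],[1,20,-33.4,0,0,0,0.21],[1,20,-33.4,0,0,0,0.21],[1,20,-33.4,0,0,0,0.21],[1,20,-33.4,0,0,0,0.21]]
  newtons: 20

```text
time: 1.2
tool_pos: [0.4613, 0.2615, 0.2364]
ee_rot: [[0.202, 0.979, -0.002], [0.979, -0.202, -0.001], [-0.002, -0.001, -1.0]]
wrist_force: [0.9, 0.2, -0.5]
width: 0.0093
```

```bash
cat >> h.py <<'E'
def wrist(name):
    s=ctrl.get_state(); p,d=ctrl.read_camera("wrist"); ci=ctrl.camera_info("wrist")
    T=np.eye(4);T[:3,:3]=np.array(s["ee_rot"]);T[:3,3]=s["tool_pos"]
    cv2.imwrite(f"pics/{name}.png",p); return s,p,d,ci,T@ci["T_tool_cam"]
E
python3 - <<'E'
from h import *
s,p,d,ci,T=wrist("w1")
print(np.round(s["tool_pos"],4),s["width"],T[:3,3])
for nm,lo,hi,z in [("orange",(5,150,140),(17,255,255),.111),("purple",(130,80,30),(160,255,255),.06),("red",(170,150,40),(180,255,255),.07)]:
  for c,st,m in blobs(p,lo,hi,150):
    o,r=ray(ci,c,T); print(nm,c.round(1),st,onz(o,r,z).round(4),"depth",(o+r*np.median(d[m])).round(4))
    if nm=="orange":
        ct=cv2.findContours(m.astype(np.uint8),0,1)[0][0]
        print([onz(*ray(ci,q,T),z).round(3).tolist() for q in cv2.boxPoints(cv2.minAreaRect(ct))])
# triangulate pad with scene
o1,r1=ray(ctrl.camera_info("scene"),(414.4,177.7))
E
```

```text
[0.4613 0.2615 0.2364] 0.009339771436538387 [0.39696303 0.27482071 0.38506405]
orange [625.5  28.5] [ 609    0   31   65 1028] [0.3641 0.4789 0.111 ] depth [0.3511 0.5601 0.002 ]
[[0.345, 0.469, 0.111], [0.348, 0.489, 0.111], [0.387, 0.487, 0.111], [0.384, 0.466, 0.111]]
orange [629.5 109. ] [618  82  22  53 416] [0.4149 0.4789 0.111 ] depth [0.4221 0.5601 0.0019]
[[0.396, 0.472, 0.111], [0.399, 0.486, 0.111], [0.433, 0.485, 0.111], [0.43, 0.47, 0.111]]
orange [322.4 248.1] [ 291  219   63   59 3580] [0.4675 0.2592 0.111 ] depth [0.4671 0.2593 0.1124]
[[0.484, 0.233, 0.111], [0.443, 0.242, 0.111], [0.451, 0.284, 0.111], [0.493, 0.276, 0.111]]
orange [634.4 298.7] [629 279  11  40 158] [0.5528 0.4795 0.111 ] depth [0.6149 0.5611 0.0017]
[[0.536, 0.475, 0.111], [0.537, 0.483, 0.111], [0.57, 0.484, 0.111], [0.568, 0.476, 0.111]]
```

View pics/w1.png

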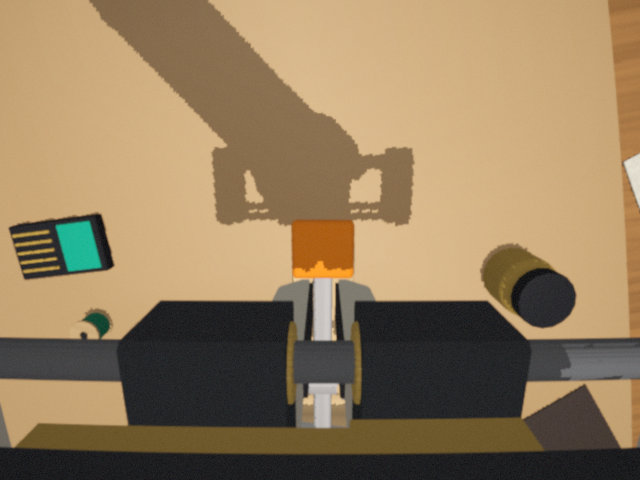

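The wrist view shows the pad at (322,248), just ahead of the closed fingers and unobstructed, giving about (0.468, 0.259). I'll triangulate with the scene view to check the height.

```bash
python3 - <<'E'
from h import *
ci=ctrl.camera_info("wrist");s=ctrl.get_state()
T=np.eye(4);T[:3,:3]=np.array(s["ee_rot"]);T[:3,3]=s["tool_pos"];T=T@ci["T_tool_cam"]
a,u=ray(ci,(322.4,248.1),T); b,v=ray(ctrl.camera_info("scene"),(414.4,177.7))
k=np.linalg.lstsq(np.c_[u,-v],b-a,rcond=None)[0]
print(a+k[0]*u,b+k[1]*v,s["time"],s["width"],s["tool_pos"])
E
```

```text
[0.46812651 0.25941206 0.10793317] [0.46819806 0.25957283 0.10794246] 1.25 0.005524398526268195 [0.4610697  0.26187618 0.23641254]
```

The triangulated pad is (0.468, 0.2595, 0.108), which agrees with the text within about 3 mm. Pressing now to a fingertip height of about 76 mm (lever about 0.33), which stops short of the lever's stop.

>>> move_arm:
  motion:
    - [[1,0.8,-0.3,-3,0,0,0],[1,0.8,-0.3,-7,0,0,0],[1,0.8,-0.3,-9,0,0,0],[1,0.8,-0.3,-10,0,0,0],[1,0.8,-0.3,-11,0,0,0],[1,0.8,-0.3,-12,0,0,0],[1,0.8,-0.3,-13,0,0,0],[1,0.8,-0.3,-14,0,0,0],[1,0.8,-0.3,-14.1,0,0,0],[1,0.8,-0.3,-14.1,0,0,0],[1,0.8,-0.3,-14.1,0,0,0],[1,0.8,-0.3,-14.1,0,0,0]]

```text
time: 2.45
tool_pos: [0.4698, 0.2596, 0.0961]
ee_rot: [[0.201, 0.98, 0.001], [0.98, -0.201, 0.0], [0.0, 0.001, -1.0]]
wrist_force: [-0.5, 2.6, 2.9]
width: 0.0006
```

```bash
python3 - <<'E'
from h import *
p,d=ctrl.read_camera("scene"); cv2.imwrite("pics/s2.png",cv2.resize(p[150:310,340:520],None,fx=4,fy=3.7,interpolation=cv2.INTER_CUBIC))
s=ctrl.get_state();print(s["time"],s["tool_pos"],s["wrist_force"],s["width"])
E
```

```text
2.5 [0.46984251 0.25961057 0.09606564] [0.13636392 1.72865215 4.7558817 ] 0.000636914709318826
```

View pics/s2.png

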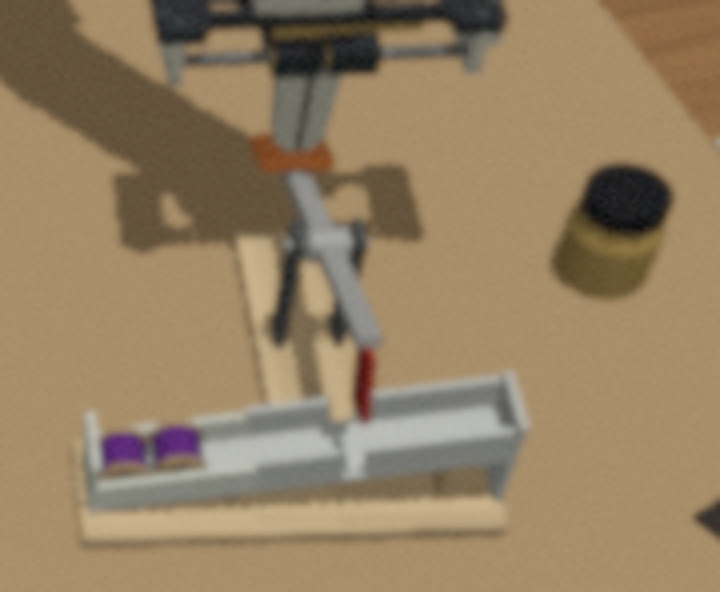

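The gate is lifted (crop 366,385) and both purple spools are at the tray's end (crop 125,450 and 178,445). I'll hold briefly so they settle, then let the lever up gently and retreat.

>>> move_arm:
  motion:
    - [[1,0,0,0,0,0,0],[1,0,0,0,0,0,0],[1,0,0,0,0,0,0],[1,0,0,0,0,0,0],[1,0,0,0,0,0,0],[1,0,0,0.5,0,0,0],[1,0,0,1,0,0,0],[1,0,0,1.5,0,0,0],[1,0,0,2,0,0,0],[1,0,0,2.5,0,0,0],[1,0,0,3,0,0,0],[1,0,0,3.5,0,0,0],[1,0,0,4,0,0,0],[1,0,0,5,0,0,0],[1,0,0,7,0,0,0],[1,0,0,10,0,0,0],[1,0,0,14,0,0,0],[1,0,0,14,0,0,0],[1,0,0,14,0,0,0],[1,0,0,14,0,0,0]]

```text
time: 4.5
tool_pos: [0.4693, 0.259, 0.2352]
ee_rot: [[0.201, 0.98, -0.001], [0.98, -0.201, -0.001], [-0.001, -0.001, -1.0]]
wrist_force: [-0.3, 0.2, -0.4]
width: 0.0003
```

```bash
python3 - <<'E'
from h import *
p,d=ctrl.read_camera("scene"); cv2.imwrite("pics/s3.png",cv2.resize(p[150:310,340:520],None,fx=4,fy=3.7,interpolation=cv2.INTER_CUBIC)); cv2.imwrite("pics/s3f.png",p)
ci=ctrl.camera_info("scene")
g=np.array([.686,.213]);x=np.array([.98,-.2]);y=np.array([.2,.98])
for c,st,m in blobs(p,(130,80,30),(160,255,255)):
    q=onz(*ray(ci,c),.05); print(c,q.round(3),"feeder y",(q[:2]-g)@y)
s=ctrl.get_state();print(s["time"],s["tool_pos"],s["wrist_force"])
E
```

```text
[383.5        269.27941176] [0.663 0.126 0.05 ] feeder y -0.08994205999783568
[370.39393939 271.        ] [0.66  0.097 0.05 ] feeder y -0.11842023759749318
4.55 [0.4691351  0.25897563 0.23488557] [ 0.08162414  0.44441725 -0.12962011]
```

View pics/s3.png

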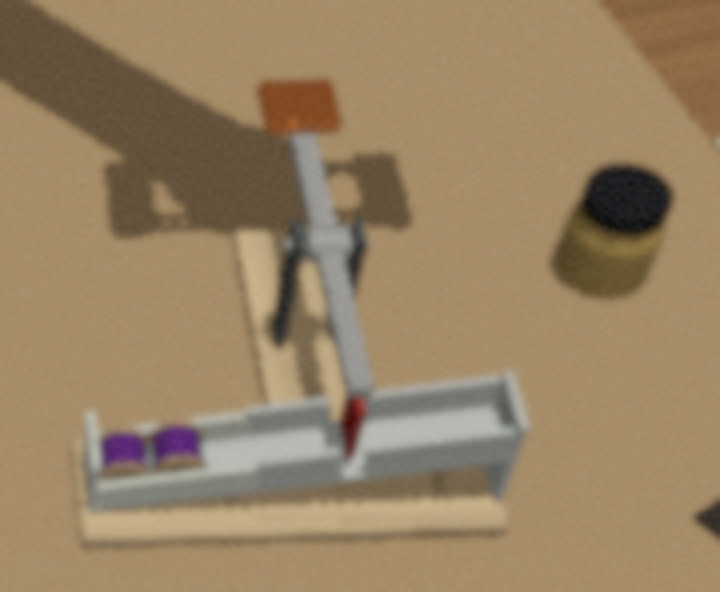

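View pics/s3f.png

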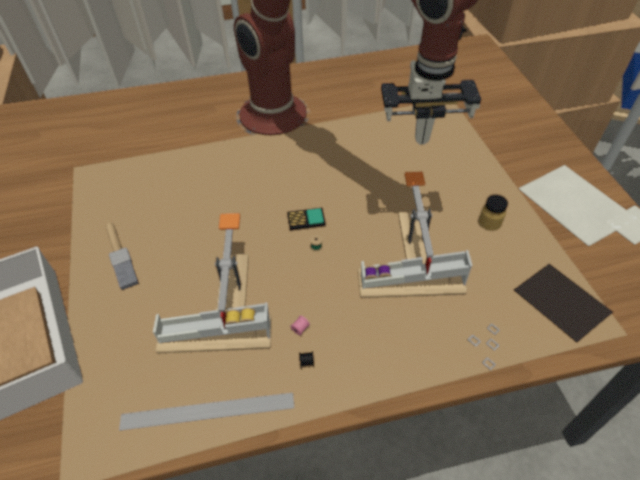

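The spools lie in the tray at (370,271) and (383,269), which is y = -118 and -90 mm along the feeder, as expected. The gate is shut again at (428,263), the pad is back up at (415,178), and everything else is where it was. Handing in.

```bash
python3 -c "
from cell import ctrl
print(ctrl.finish_job())"
```

```text
the job is handed in; nothing more can be done
None
```

I pressed the orange pad of the purple feeder's lever straight down with the closed fingers. I held it until both purple spools had rolled into the tray, then let the lever up gently and moved the arm clear. The job was handed in at about 4.6 s.

**Last checks (scene camera):**
- **Spools:** they lie at -118 mm and -90 mm along the feeder's y, against the expected -119 and -90 mm.
- **Lever and gate:** the gate is shut and the pad is back up.
- **Rest of the bench:** the yellow feeder, the bystanders and the look-alikes look unmoved.
- **Forces:** the wrist force readings I took were all about 5 N or less, and near zero after the retreat.

**Disagreements:** the pad height came out at 108 mm by triangulation and 110 to 112 mm by depth, against 111 mm in the text. The scene view alone put the pad about 4 mm further out in x than the two-view result. Neither mattered for the press. No check failed.

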